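# Fly fan: find the cap's thread hand and lift it off

## Robot

A 6-joint arm with a two-finger parallel gripper is mounted at the origin on the work surface. World frame = base frame: x ahead of the robot, y to its left, z up, the work surface at z = 0. Lengths are in m, angles in rad, forces in N, time in s.
With the tool pointing down it reaches from about 0.35 to 0.725 m from the base axis. Payload 6 kg.
Tool frame: the origin (TCP) lies at the very end of the fingers, on their centre line; the grasp point (between the pads) lies 19 mm behind it; z points along the fingers, y is the line along which they close (so a half turn about z gives the same grasp; the last joint's range is limited). The gripper opens to 85 mm and grips with 20 to 120 N. Pads are 22 mm wide; open, the fingers measure 114 mm over their backs; the gripper's body (76 mm by 85 mm) begins 54 mm behind the grasp point. The pads swing forward as they close: fully open they stand 13 mm farther back than shut.
Start: joints at [-0.924, 0.04, 0.085, 0, -1.615, -0.334], TCP at [0.185, -0.571, 0.209] pointing down, gripper open.
Joint ranges: [-2.56, 2.56], [-1.29, 2.01], [-1.08, 1.49], [-3.29, 1.98], [-2.81, -0.18], [-2.99, 2.99]. Speed limits (rad/s): [2.57, 2.57, 3.01, 3.14, 3.14, 3.14].

## Interface

Orientations are given as a 3x3 rotation matrix whose columns are the frame's x, y, z axes.
In Python, from rig import status, read_camera, robot gives the robot as it stands. The module is installed in compiled form; this text tells all that it offers.
- The arm moves only by the tool move_arm, never from a script. Its argument "motion" is a list of rows, each an object with "claw": the finger opening in cm, from 0 to 8.54; "slide": the shift along the tool's x, y, z in cm, a list of three; "rotation": the turn, a rotation vector about the tool's x, y, z in rad, a list of three. A call has 1 to 20 rows; each row is the pose to reach, as a shift and turn from the pose commanded when the call began, along the tool's axes at that moment; what a row does not reach only later rows make up. A row lasts 1/12 s, in which the tool goes at most 41.7 mm and 7.16 degrees, less where a joint would pass 70% of its speed; a pose out of reach is approached as far as the arm can. A call with a gripper value outside its range is refused whole. The fingers move at their own pace and stop on an object; "newtons" is the grip in N (left out, the last holds). Time passes only in rows, so rows that repeat a pose let the fingers close. It gives the time, the measured TCP pose, the force, the opening and the grip force at its end, in the units of the state.
- status.sense(): the state, without advancing time (a new reading comes with each control period).
- read_camera(name): name is "side" or "top"; returns a dict with "color" (384x512x3 uint8, blue, green, red), "range_z" (384x512 float32, m along the optical axis (not along the pixel's ray), 0 where there is no reading), "intrinsics" (3x3 intrinsics, pixels), "dist_coeffs" ([k1, k2, p1, p2, k3] as OpenCV has them; the pictures are not rectified), "extrinsics" (4x4, takes a point from world to camera coordinates). Camera axes: x right, y up, looking along -z (the intrinsics and any distortion apply to the point x, -y, -z); pixel columns grow to the right and rows downward; lengths in m; the calibration is good to about 2 mm. A picture is of the moment at which its call begins.
- robot.close_job(): hands the job in; it is judged then, once.
The state is a dict: "clock": time; "joint_pos": joint angles; "qd": joint speeds; "joint_torque": joint torques, N m; "tool_pos": TCP position; "orientation": TCP orientation; "force": force on the tool from outside, world axes, zero at the start; "wrist_torque": the same for the moment, N m; "width": opening from 0.0 (shut) to 1.0 (fully open); "finger_force": force on a finger pad.
Only numpy, scipy, OpenCV 4.12 (cv2) and the standard library are available. Lean on these libraries where they do the work, as an engineer would, in place of code of your own. Each camera call takes 0.05 s, during which the arm holds its last target. There are 200 camera calls.

## Task

Two fly fans of different makes stand on the garden table. Unscrew the screw cap on top of the one that stands beside the white globe lamp and lift it off; nobody knows which way its thread runs, so try it one way and, if it does not give, the other way. Finish while still holding the cap in the gripper, upright and still, straight over its fan about 10 cm above where it sat, so that I can wipe and grease the thread; leave the other fan's cap screwed on and do not disturb the lamp, the flowers or the glass.

Things in the scene. Friction and masses are not known exactly. Their poses are not given: they have to be found in the camera images.
- fan_a: A fly fan, fixed to the table: cream conical foot 112 mm across, grey round hub 52 mm across, two level pale blades reaching 180 mm out from the axis, their highest edge 174 mm above the table. It is off and its gear holds the rotor, which does not turn. Origin: centre of the foot, on the table; z up the fan's axis; the blades lie 1.1 rad counter-clockwise of +x and -x.
- fan_b: The other fly fan, the same to look at and measured in the same way. The fans come from different makers: either may have a left-hand or a right-hand thread, and nothing outside shows which.
- seat_a (a point): Centre of the flat top of fan_a's hub, 180 mm above the table, where the cap's lower rim sits when screwed home. A coarse two-start threaded steel spindle, 26 mm across, stands 20 mm up from here inside the cap; the cap rises 16 mm a turn. Turned the right way it comes free after about 3 rad (half a turn) in all and lifts straight off.
- seat_b (a point): The same point on fan_b, with the same spindle except perhaps for the hand of its thread.
- cap_a: Screw cap of fan_a: teal, round, finely ridged, 42 mm across, 38 mm high, about 60 g, screwed home. Origin: on its axis, half-way up (199 mm above the table when home); z up; the white mark on top points to its +x, which lies along the fan's +x when home. Top 15 mm solid: grip there. Right way: up to 0.6 rad of play, then it climbs. Wrong way: tight within 0.2 rad, then the fingers slip.
- cap_b: Screw cap of fan_b: the same in every respect, except perhaps the hand of its thread. Neither cap can be pulled off unturned, and each stays where it is if let go half-way.
- lamp: A loose table lamp: opal white globe 100 mm across on a small brass foot, 120 mm high in all. Origin: centre of its underside. It stands about 15 cm from the axis of the fan whose cap is to come off, on that fan's far side from the robot. Not to be disturbed.
- vase: A loose green glass bud vase, 72 mm across and 75 mm high, with yellow and coral flowers up to 135 mm high. Origin: centre of its underside. It stands about 15 cm from the axis of the fan that is to be left alone. Not to be disturbed.
- goblet: A loose clear stemmed water glass, 76 mm across and 142 mm high. Origin: centre of its underside. Not to be disturbed.
Not all that is in view belongs to the job. Leave any orange or purple look-alike of the cap_a alone. What is shaped like the cap_b but orange is not meant.

How it is judged:
By the outcome, as a careful person would: the job done as asked, in the order asked, and still so for the second after the job is handed in, while the arm keeps its last pose, push and grip.
It also fails if it takes over 61 s, if anything falls off the work surface, if the arm or the gripper's body presses on something with over 40 N, if the wrist force passes 120 N, or if a joint passes its speed limit or range.

## Working session

There is one attempt and no reset: what is moved stays moved. The work goes in short steps, Python scripts to look and compute and a tool call to move; the robot and the scene stay as the last step left them, time stands still between calls to the robot, and variables do not carry over. Pictures are saved under pics/ and viewed, at most 10 in all, crops included, and the job is handed in when it is done.

Besides the shell and the picture viewer there is one more tool, called after "Request:" in YAML: its name, and indented under it one key for each argument. move_arm: Moves the arm, as the interface text tells. Its arguments: {"type":"object","properties":{"motion":{"type":"array","items":{"type":"object","properties":{"claw":{"type":"number"},"slide":{"type":"array","items":{"type":"number"}},"rotation":{"type":"array","items":{"type":"number"}}}}},"newtons":{"type":"number"}},"required":["motion"]}

```bash
mkdir -p pics
cat > h.py <<'E'
import numpy as np,cv2
from rig import status,read_camera,robot
def w2p(c,P):
    E=c["extrinsics"];p=(E[:3,:3]@np.atleast_2d(P).T).T+E[:3,3]
    p=p*[1,-1,-1]
    return cv2.projectPoints(p,np.zeros(3),np.zeros(3),c["intrinsics"],np.array(c["dist_coeffs"],float))[0][:,0]
def ray(c,uv):
    n=cv2.undistortPoints(np.array(uv,float).reshape(-1,1,2),c["intrinsics"],np.array(c["dist_coeffs"],float))[:,0]
    d=np.c_[n[:,0],-n[:,1],-np.ones(len(n))]
    R=c["extrinsics"][:3,:3];return -R.T@c["extrinsics"][:3,3],d@R
def plane(c,uv,z):
    o,d=ray(c,uv);return o+d*((z-o[2])/d[:,2])[:,None]
E
python3 - <<'E'
from h import *
s=status.sense();print({k:np.round(v,3) for k,v in s.items()})
ims=[]
for n in("top","side"):
    c=read_camera(n);np.save(n+".npy",c,allow_pickle=True);cv2.imwrite(f"pics/{n}0.png",c["color"])
    print(n,np.round(-c["extrinsics"][:3,:3].T@c["extrinsics"][:3,3],3))
E
```

```text
{'clock': np.float64(0.0), 'joint_pos': array([-0.924,  0.041,  0.084, -0.   , -1.615, -0.334]), 'qd': array([-0.001, -0.002,  0.   ,  0.003,  0.   ,  0.003]), 'joint_torque': array([-0.0000e+00, -3.6820e+01,  3.4741e+01,  6.9320e+00, -5.0000e-03,
        0.0000e+00]), 'tool_pos': array([ 0.185, -0.571,  0.208]), 'orientation': array([[-0.951, -0.308, -0.001],
       [-0.308,  0.951,  0.002],
       [ 0.   ,  0.002, -1.   ]]), 'force': array([-0.922, -0.604,  0.421]), 'wrist_torque': array([-0.014,  0.   ,  0.051]), 'finger_force': np.float64(0.0), 'width': np.float64(0.999)}
top [ 0.457 -0.065  0.959]
side [0.457 0.639 0.618]
```

View pics/top0.png

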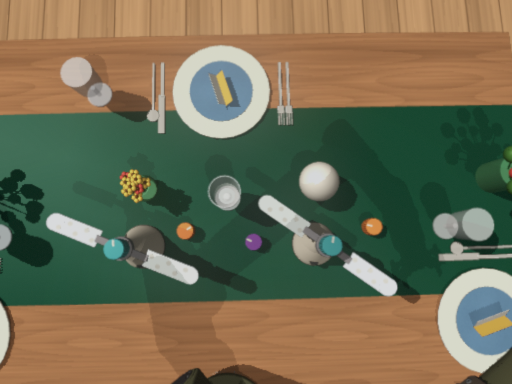

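View pics/side0.png

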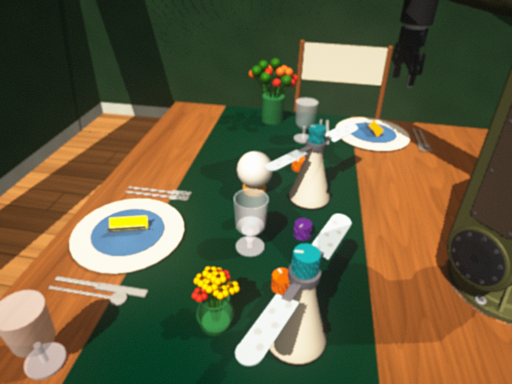

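Top view: teal caps at about (331,245), on the right-hand fan by the white globe (319,182), and at (116,249), on the left-hand fan by the vase (135,185). There are loose look-alikes, orange at (372,227) and (185,231) and purple at (254,242). The teal cap at (331,245) is the one meant, because its fan stands beside the lamp. I'll measure it and confirm it in a crop.

Run:
```python
from h import *
tops={}
for n in("top","side"):
    c=np.load(n+".npy",allow_pickle=True).item()
    hsv=cv2.cvtColor(c["color"],cv2.COLOR_BGR2HSV)
    m=cv2.inRange(hsv,(82,120,75),(100,255,255))
    k,l,st,ce=cv2.connectedComponentsWithStats(m)
    for i in range(1,k):
        if st[i,4]>60:
            mm=(l==i); vs,us=np.nonzero(mm); z=c["range_z"][mm]
            print(n,st[i],np.round(ce[i],1))
            # depth points of top face
            o,d=ray(c,np.c_[us,vs]); P=o+d*z[:,None]
            t=P[(P[:,2]>0.213)&(P[:,2]<.224)&(z>0)]
            (cx,cy),r=cv2.minEnclosingCircle(t[:,:2].astype(np.float32)*1000) if len(t) else ((0,0),0)
            print(" n",len(t),"mean",t.mean(0).round(4),"circ",cx,cy,r, "zmax",np.percentile(P[:,2],95))
c=np.load("top.npy",allow_pickle=True).item()
# lamp, blade
print("lamp",plane(c,[[319,182]],.07))
hsv=cv2.cvtColor(c["color"],cv2.COLOR_BGR2HSV)
H,W=hsv.shape[:2];vs,us=np.mgrid[:H,:W];o,d=ray(c,np.c_[us.ravel(),vs.ravel()]);P=(o+d*c["range_z"].ravel()[:,None]).reshape(H,W,3)
for x0 in(200,0):
    m=(abs(P[...,2]-.17)<.015)&(us>x0)&(us<x0+205 )&(hsv[...,1]<90)
    q=P[m][:,:2]; mu=q.mean(0); w=np.linalg.svd(q-mu,full_matrices=False)[2][0]; print(x0,len(q),mu,np.arctan2(w[1],w[0]),'axis(fan x)',np.arctan2(w[1],w[0])-1.1)
crop=cv2.resize(c["color"][140:300,240:410],None,fx=3.5,fy=3.5,interpolation=cv2.INTER_CUBIC);cv2.imwrite("pics/crop.png",crop)
```

```text
top [320 236  23  20 324] [330.9 245.6]
 n 286 mean [ 0.4323 -0.2384  0.218 ] circ 433.94610595703125 -239.54415893554688 21.404407501220703 zmax 0.22017679638112553
top [103 239  21  21 292] [113.5 250.2]
 n 281 mean [0.4347 0.2102 0.2178] circ 437.146728515625 211.42550659179688 21.451839447021484 zmax 0.22024133328714326
side [308 123  17  21 288] [316.5 133.5]
 n 92 mean [ 0.431  -0.2312  0.2167] circ 432.14129638671875 -234.63494873046875 22.25417137145996 zmax 0.21770921202448312
side [291 242  30  37 850] [305.5 260.7]
 n 415 mean [0.436  0.2169 0.2168] circ 437.46331787109375 213.68846130371094 21.894481658935547 zmax 0.21799300974106858
lamp [[ 0.58800159 -0.2490361   0.07      ]]
200 2184 [ 0.42755977 -0.23593684] -2.1684789992276396 axis(fan x) -3.2684789992276397
0 2363 [0.42146983 0.20117274] -2.151477199980168 axis(fan x) -3.251477199980168
```

View pics/crop.png

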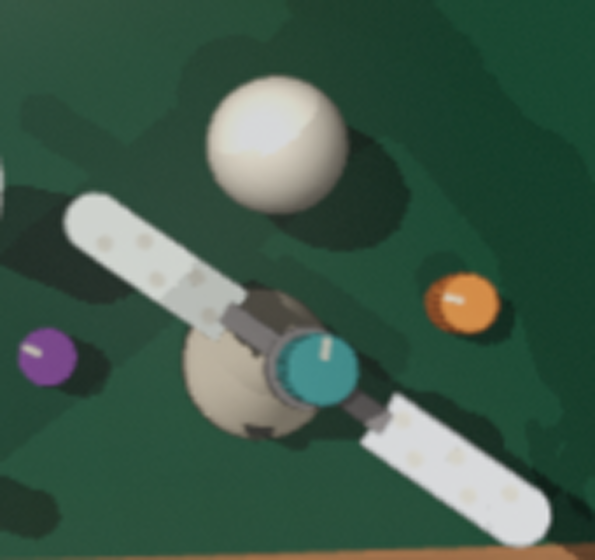

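The crop confirms it: the teal cap with its white mark pointing up the image (+x) is on the fan with the white globe just beyond it. The orange (right) and purple (left) look-alikes are loose on the table. Cap axis ≈ (0.4325, -0.238). Next I go up and over it.

Request:
move_arm:
  motion:
    - {"slide": [0,0,-3],"claw": 8.5}
    - {"slide": [0,0,-6],"claw": 8.5}
    - {"slide": [-3,2.1,-9.2],"claw": 8.5}
    - {"slide": [-6,4.3,-9.2],"claw": 8.5}
    - {"slide": [-9,6.4,-9.2],"claw": 8.5}
    - {"slide": [-12,8.5,-9.2],"claw": 8.5}
    - {"slide": [-15,10.7,-9.2],"claw": 8.5}
    - {"slide": [-18,12.8,-9.2],"claw": 8.5}
    - {"slide": [-21,14.9,-9.2],"claw": 8.5}
    - {"slide": [-24,17.1,-9.2],"claw": 8.5}
    - {"slide": [-27,19.2,-9.2],"claw": 8.5}
    - {"slide": [-30,21.3,-9.2],"claw": 8.5}
    - {"slide": [-32.5,23.1,-9.2],"claw": 8.5}
    - {"slide": [-33.8,24.05,-9.2],"claw": 8.5}
    - {"slide": [-33.8,24.05,-9.2],"claw": 8.5}
    - {"slide": [-33.8,24.05,-9.2],"claw": 8.5}
  newtons: 30

```text
invalid input at $.motion[0]: expected keys claw, slide, rotation
```

Run:
```python
from h import *
s=status.sense()
for k in("clock","joint_pos","tool_pos","orientation","force","wrist_torque","width"):print(k,np.round(s[k],4))
c=read_camera("side");cv2.imwrite("pics/s1.png",cv2.resize(c["color"][0:220,200:440],None,fx=2.5,fy=2.5))
```

```text
clock 0.1
joint_pos [-9.2430e-01  4.0800e-02  8.3900e-02 -4.0000e-04 -1.6155e+00 -3.3370e-01]
tool_pos [ 0.1846 -0.5705  0.2077]
orientation [[-9.515e-01 -3.077e-01 -6.000e-04]
 [-3.077e-01  9.515e-01  1.500e-03]
 [ 1.000e-04  1.600e-03 -1.000e+00]]
force [-0.9123  0.0295  0.287 ]
wrist_torque [-0.04    0.0068  0.0049]
width 1.0023
```

View pics/s1.png

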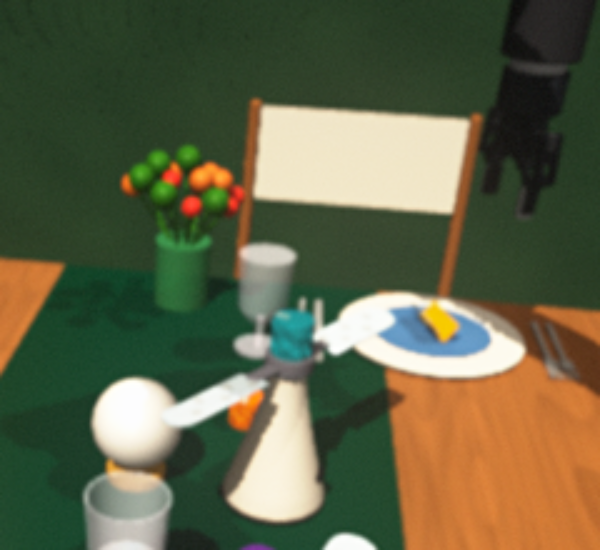

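The call was refused because each row also needs a rotation, and the picture shows the arm still at its start. I'll repeat it with all the keys.

Request:
move_arm:
  motion:
    - {"slide": [0,0,-3],"rotation": [0,0,0],"claw": 8.5}
    - {"slide": [0,0,-6],"rotation": [0,0,0],"claw": 8.5}
    - {"slide": [-3,2.1,-9.2],"rotation": [0,0,0],"claw": 8.5}
    - {"slide": [-6,4.3,-9.2],"rotation": [0,0,0],"claw": 8.5}
    - {"slide": [-9,6.4,-9.2],"rotation": [0,0,0],"claw": 8.5}
    - {"slide": [-12,8.5,-9.2],"rotation": [0,0,0],"claw": 8.5}
    - {"slide": [-15,10.7,-9.2],"rotation": [0,0,0],"claw": 8.5}
    - {"slide": [-18,12.8,-9.2],"rotation": [0,0,0],"claw": 8.5}
    - {"slide": [-21,14.9,-9.2],"rotation": [0,0,0],"claw": 8.5}
    - {"slide": [-24,17.1,-9.2],"rotation": [0,0,0],"claw": 8.5}
    - {"slide": [-27,19.2,-9.2],"rotation": [0,0,0],"claw": 8.5}
    - {"slide": [-30,21.3,-9.2],"rotation": [0,0,0],"claw": 8.5}
    - {"slide": [-32.5,23.1,-9.2],"rotation": [0,0,0],"claw": 8.5}
    - {"slide": [-33.8,24.05,-9.2],"rotation": [0,0,0],"claw": 8.5}
    - {"slide": [-33.8,24.05,-9.2],"rotation": [0,0,0],"claw": 8.5}
    - {"slide": [-33.8,24.05,-9.2],"rotation": [0,0,0],"claw": 8.5}
  newtons: 30

```text
clock: 1.48
tool_pos: [0.4325, -0.2374, 0.3002]
orientation: [[-0.951, -0.31, -0.001], [-0.31, 0.951, 0.0], [0.001, 0.0, -1.0]]
force: [-1.7, -0.6, 0.1]
width: 0.994
finger_force: 0.0
```

```bash
cat > st.py <<'E'
from h import *
s=status.sense()
for k in("clock","joint_pos","tool_pos","orientation","force","wrist_torque","width","finger_force"):print(k,np.round(s[k],4).tolist())
E
python3 st.py
```

```text
clock 1.4833
joint_pos [-0.0924, -0.2121, 0.0164, -0.0001, -1.8002, -1.1637]
tool_pos [0.4325, -0.2374, 0.3002]
orientation [[-0.9509, -0.3096, -0.0008], [-0.3096, 0.9509, 0.0002], [0.0007, 0.0004, -1.0]]
force [-1.678, -0.5554, 0.0682]
wrist_torque [0.0113, 0.075, 0.0055]
width 0.9944
finger_force 0.0
```

Request:
move_arm:
  motion:
    - {"slide": [0,0,2.5],"rotation": [0,0,0],"claw": 8.5}
    - {"slide": [0,0,5],"rotation": [0,0,0],"claw": 8.5}
    - {"slide": [0,0,7.5],"rotation": [0,0,0],"claw": 8.5}
    - {"slide": [0,0,9.5],"rotation": [0,0,0],"claw": 8.5}
    - {"slide": [0,0,10.7],"rotation": [0,0,0],"claw": 8.5}
    - {"slide": [0,0,11.3],"rotation": [0,0,0],"claw": 8.5}
    - {"slide": [0,0,11.3],"rotation": [0,0,0],"claw": 8.5}
    - {"slide": [0,0,11.3],"rotation": [0,0,0],"claw": 6}
    - {"slide": [0,0,11.3],"rotation": [0,0,0],"claw": 5}
    - {"slide": [0,0,11.3],"rotation": [0,0,0],"claw": 4.6}
    - {"slide": [0,0,11.3],"rotation": [0,0,0],"claw": 4.6}
    - {"slide": [0,0,11.3],"rotation": [0,0,0],"claw": 4.6}
  newtons: 30

```text
clock: 2.48
tool_pos: [0.4325, -0.238, 0.1882]
orientation: [[-0.951, -0.308, 0.001], [-0.308, 0.951, -0.0], [-0.001, -0.0, -1.0]]
force: [0.4, -0.2, 0.3]
width: 0.539
finger_force: 0.0
```

```bash
python3 st.py
python3 - <<'E'
from h import *
c=read_camera("side");cv2.imwrite("pics/s2.png",cv2.resize(c["color"][60:220,240:400],None,fx=3.5,fy=3.5))
E
```

```text
clock 2.4833
joint_pos [-0.0937, -0.2491, -0.2197, 0.0, -1.5994, -1.1641]
tool_pos [0.4325, -0.238, 0.1882]
orientation [[-0.9514, -0.3078, 0.0008], [-0.3078, 0.9514, -0.0001], [-0.0007, -0.0003, -1.0]]
force [0.3617, -0.1822, 0.2648]
wrist_torque [0.0412, -0.0127, 0.0002]
width 0.5387
finger_force 0.0
```

View pics/s2.png

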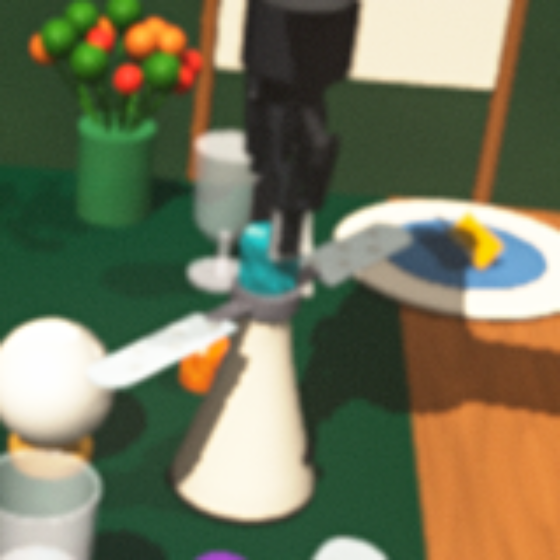

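The picture shows the fingers straddling the cap clear of the hub, one just in front and the other behind. I close gently and check the side force.

Request:
move_arm:
  motion:
    - {"slide": [0,0,0],"rotation": [0,0,0],"claw": 4.2}
    - {"slide": [0,0,0],"rotation": [0,0,0],"claw": 3.6}
    - {"slide": [0,0,0],"rotation": [0,0,0],"claw": 3.6}
    - {"slide": [0,0,0],"rotation": [0,0,0],"claw": 3.6}
    - {"slide": [0,0,0],"rotation": [0,0,0],"claw": 3.6}
  newtons: 40

```text
clock: 2.95
tool_pos: [0.4325, -0.2384, 0.1884]
orientation: [[-0.951, -0.308, 0.001], [-0.308, 0.951, -0.001], [-0.001, -0.001, -1.0]]
force: [0.3, -1.5, 5.1]
width: 0.463
finger_force: 40.0
```

```bash
python3 st.py
```

```text
clock 2.95
joint_pos [-0.0939, -0.2493, -0.2198, 0.0007, -1.5991, -1.1642]
tool_pos [0.4325, -0.2384, 0.1884]
orientation [[-0.9515, -0.3077, 0.0012], [-0.3077, 0.9515, -0.0008], [-0.0009, -0.0011, -1.0]]
force [0.2747, -1.47, 5.1076]
wrist_torque [-0.4115, -0.1486, 0.025]
width 0.4634
finger_force 40.0151
```

Gripped, with low side force. First try: counter-clockwise from above (tool -z), 0.4 rad.

Request:
move_arm:
  motion:
    - {"slide": [0,0,0],"rotation": [0,0,-0.08],"claw": 3.6}
    - {"slide": [0,0,0],"rotation": [0,0,-0.16],"claw": 3.6}
    - {"slide": [0,0,0],"rotation": [0,0,-0.24],"claw": 3.6}
    - {"slide": [0,0,0],"rotation": [0,0,-0.32],"claw": 3.6}
    - {"slide": [0,0,0],"rotation": [0,0,-0.4],"claw": 3.6}

```text
clock: 3.37
tool_pos: [0.4326, -0.2382, 0.1884]
orientation: [[-0.754, -0.657, 0.001], [-0.657, 0.754, -0.001], [-0.001, -0.001, -1.0]]
force: [0.9, -1.8, 4.9]
width: 0.465
finger_force: 40.2
```

```bash
python3 st.py
```

```text
clock 3.3667
joint_pos [-0.0938, -0.2494, -0.2197, 0.0004, -1.5991, -0.7603]
tool_pos [0.4326, -0.2382, 0.1884]
orientation [[-0.754, -0.6569, 0.0013], [-0.6569, 0.754, -0.0005], [-0.0007, -0.0013, -1.0]]
force [0.95, -1.7818, 4.8616]
wrist_torque [-0.4743, -0.362, -0.0435]
width 0.4648
finger_force 40.1568
```

There is hardly any resistance (0.04 N·m) past 0.2 rad, so this may be the right way. I continue, with the lift following.

Request:
move_arm:
  motion:
    - {"slide": [0,0,0],"rotation": [0,0,-0.08],"claw": 3.6}
    - {"slide": [0,0,0],"rotation": [0,0,-0.16],"claw": 3.6}
    - {"slide": [0,0,-0.02],"rotation": [0,0,-0.24],"claw": 3.6}
    - {"slide": [0,0,-0.04],"rotation": [0,0,-0.32],"claw": 3.6}
    - {"slide": [0,0,-0.06],"rotation": [0,0,-0.4],"claw": 3.6}
    - {"slide": [0,0,-0.08],"rotation": [0,0,-0.48],"claw": 3.6}

```text
clock: 3.87
tool_pos: [0.433, -0.2385, 0.1894]
orientation: [[-0.366, -0.931, 0.003], [-0.931, 0.366, -0.001], [0.0, -0.003, -1.0]]
force: [2.2, -2.2, 5.4]
width: 0.463
finger_force: 40.2
```

```bash
python3 st.py;python3 - <<'E'
from h import *
c=read_camera("side");cv2.imwrite("pics/s3.png",cv2.resize(c["color"][100:180,276:356],None,fx=7,fy=7,interpolation=cv2.INTER_CUBIC))
E
```

```text
clock 3.8667
joint_pos [-0.0939, -0.2493, -0.2179, 0.0009, -1.5996, -0.2803]
tool_pos [0.433, -0.2385, 0.1894]
orientation [[-0.3655, -0.9308, 0.0025], [-0.9308, 0.3655, -0.0011], [0.0001, -0.0027, -1.0]]
force [2.1695, -2.1589, 5.3868]
wrist_torque [-0.6472, -0.6753, -0.0718]
width 0.4629
finger_force 40.1722
```

View pics/s3.png

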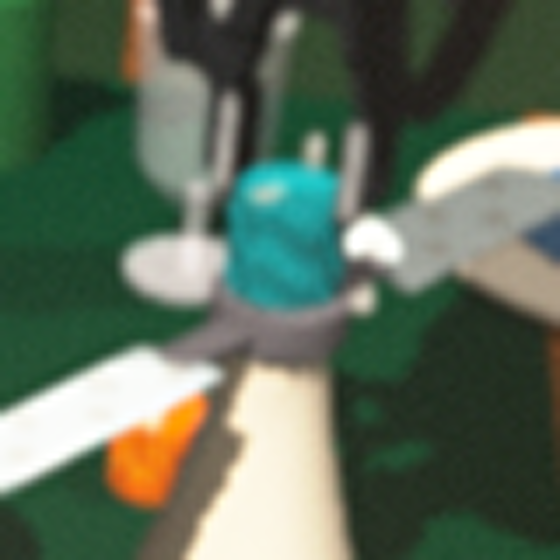

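The white mark, now at front-left of the cap at (265,190), has moved round with the gripper. The torque is still small, so this thread is right-handed and gives. I keep turning with a 2.5 mm/rad lift.

Request:
move_arm:
  motion:
    - {"slide": [0,0,-0.03],"rotation": [0,0,-0.12],"claw": 3.6}
    - {"slide": [0,0,-0.06],"rotation": [0,0,-0.24],"claw": 3.6}
    - {"slide": [0,0,-0.09],"rotation": [0,0,-0.36],"claw": 3.6}
    - {"slide": [0,0,-0.12],"rotation": [0,0,-0.48],"claw": 3.6}
    - {"slide": [0,0,-0.15],"rotation": [0,0,-0.6],"claw": 3.6}
    - {"slide": [0,0,-0.18],"rotation": [0,0,-0.72],"claw": 3.6}
    - {"slide": [0,0,-0.21],"rotation": [0,0,-0.84],"claw": 3.6}
    - {"slide": [0,0,-0.24],"rotation": [0,0,-0.96],"claw": 3.6}
    - {"slide": [0,0,-0.27],"rotation": [0,0,-1.08],"claw": 3.6}
    - {"slide": [0,0,-0.3],"rotation": [0,0,-1.2],"claw": 3.6}

```text
clock: 4.75
tool_pos: [0.4332, -0.238, 0.1925]
orientation: [[0.737, -0.676, 0.003], [-0.676, -0.737, -0.0], [0.003, -0.002, -1.0]]
force: [1.7, 0.2, 5.3]
width: 0.462
finger_force: 40.2
```

```bash
python3 st.py
```

```text
clock 4.75
joint_pos [-0.0935, -0.2492, -0.2119, 0.0001, -1.6049, 0.9217]
tool_pos [0.4332, -0.238, 0.1925]
orientation [[0.7367, -0.6762, 0.0031], [-0.6762, -0.7367, -0.0004], [0.0026, -0.0019, -1.0]]
force [1.6619, 0.2299, 5.2923]
wrist_torque [0.1474, -0.8215, -0.0954]
width 0.4615
finger_force 40.2152
```

Request:
move_arm:
  motion:
    - {"slide": [0,0,-0.03],"rotation": [0,0,-0.12],"claw": 3.6}
    - {"slide": [0,0,-0.06],"rotation": [0,0,-0.24],"claw": 3.6}
    - {"slide": [0,0,-0.09],"rotation": [0,0,-0.36],"claw": 3.6}
    - {"slide": [0,0,-0.12],"rotation": [0,0,-0.48],"claw": 3.6}
    - {"slide": [0,0,-0.15],"rotation": [0,0,-0.6],"claw": 3.6}
    - {"slide": [0,0,-0.18],"rotation": [0,0,-0.72],"claw": 3.6}
    - {"slide": [0,0,-0.21],"rotation": [0,0,-0.84],"claw": 3.6}
    - {"slide": [0,0,-0.24],"rotation": [0,0,-0.96],"claw": 3.6}
    - {"slide": [0,0,-0.27],"rotation": [0,0,-1.08],"claw": 3.6}
    - {"slide": [0,0,-0.3],"rotation": [0,0,-1.2],"claw": 3.6}
    - {"slide": [0,0,-0.33],"rotation": [0,0,-1.3],"claw": 3.6}
    - {"slide": [0,0,-0.33],"rotation": [0,0,-1.3],"claw": 3.6}

```text
clock: 5.75
tool_pos: [0.4328, -0.238, 0.1958]
orientation: [[0.849, 0.529, 0.002], [0.529, -0.849, -0.0], [0.002, 0.001, -1.0]]
force: [0.6, 1.4, 6.7]
width: 0.461
finger_force: 40.3
```

```bash
python3 st.py
```

```text
clock 5.75
joint_pos [-0.0935, -0.249, -0.2058, 0.0001, -1.6118, 2.2212]
tool_pos [0.4328, -0.238, 0.1958]
orientation [[0.8489, 0.5285, 0.0022], [0.5285, -0.8489, -0.0003], [0.0017, 0.0014, -1.0]]
force [0.5828, 1.4244, 6.7326]
wrist_torque [0.2488, -0.186, 0.022]
width 0.4612
finger_force 40.2953
```

The torque has dropped to about zero after 3.4 rad, so I try a small lift.

Request:
move_arm:
  motion:
    - {"slide": [0,0,-0.1],"rotation": [0,0,0],"claw": 3.6}
    - {"slide": [0,0,-0.2],"rotation": [0,0,0],"claw": 3.6}
    - {"slide": [0,0,-0.3],"rotation": [0,0,0],"claw": 3.6}
    - {"slide": [0,0,-0.4],"rotation": [0,0,0],"claw": 3.6}

```text
clock: 6.08
tool_pos: [0.432, -0.2377, 0.1978]
orientation: [[0.852, 0.524, -0.001], [0.524, -0.852, 0.001], [-0.001, -0.002, -1.0]]
force: [1.2, -0.5, -1.1]
width: 0.46
finger_force: 40.4
```

```bash
python3 st.py;python3 - <<'E'
from h import *
c=read_camera("side");cv2.imwrite("pics/s4.png",cv2.resize(c["color"][100:180,276:356],None,fx=7,fy=7,interpolation=cv2.INTER_CUBIC))
E
```

```text
clock 6.0833
joint_pos [-0.0938, -0.2472, -0.2004, -0.0008, -1.6192, 2.2157]
tool_pos [0.432, -0.2377, 0.1978]
orientation [[0.8519, 0.5236, -0.0015], [0.5236, -0.8519, 0.0009], [-0.0008, -0.0016, -1.0]]
force [1.1958, -0.4781, -1.0602]
wrist_torque [-0.0845, -0.2992, -0.0171]
width 0.4602
finger_force 40.3594
```

View pics/s4.png

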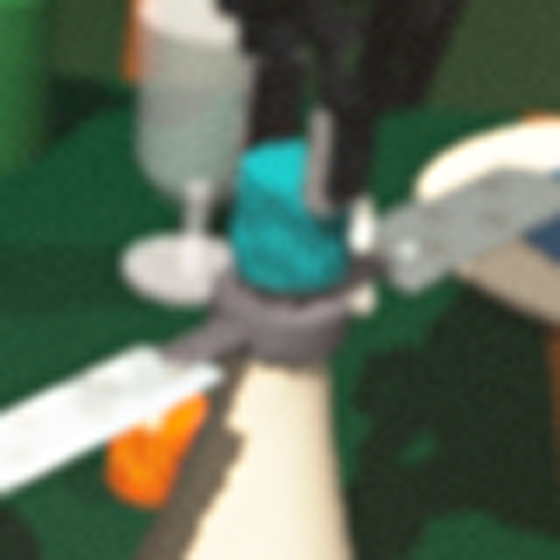

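The picture shows the cap raised clear of the hub's rim, with no pull on the wrist (-1 N), so it is free. I lift straight up, about 9 cm.

Request:
move_arm:
  motion:
    - {"slide": [0,0,-0.2],"rotation": [0,0,0],"claw": 3.6}
    - {"slide": [0,0,-0.5],"rotation": [0,0,0],"claw": 3.6}
    - {"slide": [0,0,-1],"rotation": [0,0,0],"claw": 3.6}
    - {"slide": [0,0,-1.6],"rotation": [0,0,0],"claw": 3.6}
    - {"slide": [0,0,-2.4],"rotation": [0,0,0],"claw": 3.6}
    - {"slide": [0,0,-3.4],"rotation": [0,0,0],"claw": 3.6}
    - {"slide": [0,0,-4.4],"rotation": [0,0,0],"claw": 3.6}
    - {"slide": [0,0,-5.4],"rotation": [0,0,0],"claw": 3.6}
    - {"slide": [0,0,-6.4],"rotation": [0,0,0],"claw": 3.6}
    - {"slide": [0,0,-7.4],"rotation": [0,0,0],"claw": 3.6}
    - {"slide": [0,0,-8.2],"rotation": [0,0,0],"claw": 3.6}
    - {"slide": [0,0,-8.7],"rotation": [0,0,0],"claw": 3.6}
    - {"slide": [0,0,-9],"rotation": [0,0,0],"claw": 3.6}
    - {"slide": [0,0,-9],"rotation": [0,0,0],"claw": 3.6}
    - {"slide": [0,0,-9],"rotation": [0,0,0],"claw": 3.6}
    - {"slide": [0,0,-9],"rotation": [0,0,0],"claw": 3.6}

```text
clock: 7.47
tool_pos: [0.4321, -0.2379, 0.288]
orientation: [[0.852, 0.524, -0.001], [0.524, -0.852, 0.0], [-0.001, -0.001, -1.0]]
force: [-0.8, 0.4, -0.7]
width: 0.462
finger_force: 40.4
```

```bash
python3 st.py;python3 - <<'E'
from h import *
c=read_camera("side");cv2.imwrite("pics/s5.png",cv2.resize(c["color"][60:220,236:396],None,fx=3.7,fy=3.7,interpolation=cv2.INTER_CUBIC))
m=cv2.inRange(cv2.cvtColor(c["color"],cv2.COLOR_BGR2HSV),(82,120,75),(100,255,255))
k,l,st,ce=cv2.connectedComponentsWithStats(m)
for i in range(1,k):
    if st[i,4]>40:
        mm=l==i;vs,us=np.nonzero(mm);z=c["range_z"][mm];o,d=ray(c,np.c_[us,vs]);P=(o+d*z[:,None])[z>0]
        print(st[i],ce[i].round(1),np.percentile(P,[2,50,98],axis=0).round(4).tolist())
for z in(.28,.318):print(z,w2p(c,[[.4325,-.238,z],[.4325+.021,-.238,z],[.4325-.021,-.238,z]]).round(1).tolist())
E
```

```text
clock 7.4667
joint_pos [-0.0938, -0.2186, -0.0116, -0.0003, -1.7788, 2.2158]
tool_pos [0.4321, -0.2379, 0.288]
orientation [[0.8519, 0.5238, -0.001], [0.5238, -0.8519, 0.0004], [-0.0006, -0.0009, -1.0]]
force [-0.7624, 0.4055, -0.685]
wrist_torque [-0.0005, 0.0212, 0.0099]
width 0.4623
finger_force 40.4036
[313  85  18  23 289] [320.5  96.8] [[0.3824, -2.2636, -0.5305], [0.4355, -0.2208, 0.2974], [0.4507, -0.2143, 0.3163]]
[291 242  31  37 850] [305.6 260.8] [[0.4169, -0.016, 0.0003], [0.4372, 0.2264, 0.2121], [0.4576, 0.2349, 0.2181]]
0.28 [[320.5, 102.3], [311.7, 101.5], [329.4, 103.0]]
0.318 [[322.5, 86.8], [313.4, 86.1], [331.5, 87.6]]
```

View pics/s5.png

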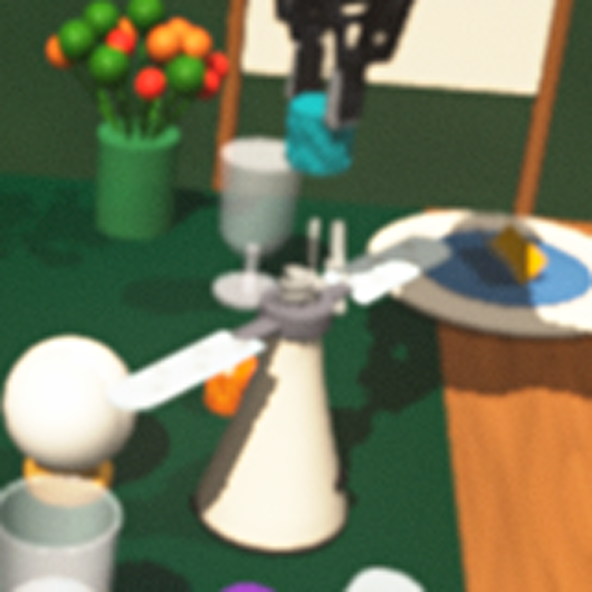

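The cap hangs free about 10 cm up at crop (320,135), with the bare spindle at (297,285). The lamp, glass and vase have not moved. The cap may lean a little in the grip, so I measure its silhouette edges against those of a vertical cylinder and against the home picture.

```bash
cat > tilt.py <<'E'
from h import *
def edges(c,img,x0,x1,z0,tag):
    # left/right sub-pixel edge per row relative to a vertical cylinder at (.4325,-.238)
    C=np.array([.4325,-.238]);o=-c["extrinsics"][:3,:3].T@c["extrinsics"][:3,3]
    v=C-o[:2];v/=np.linalg.norm(v);n=np.array([-v[1],v[0]])
    hsv=cv2.cvtColor(cv2.resize(img,None,fx=4,fy=4,interpolation=cv2.INTER_CUBIC),cv2.COLOR_BGR2HSV)
    m=cv2.inRange(hsv,(82,120,70),(100,255,255))
    for z in np.arange(z0+.006,z0+.036,.004):
        out=[]
        for s in(1,-1):
            p=w2p(c,[[*(C+s*n*.021),z]])[0]; r=int(round(p[1]*4+1.5))
            xs=np.nonzero(m[r,x0*4:x1*4])[0]
            e=[(xs.min()+x0*4-1.5)/4,(xs.max()+x0*4-1.5)/4] if len(xs) else [np.nan]*2
            out.append((p[0],e))
        out.sort(key=lambda t:t[0]);print(tag,round(z-z0,3),"L %.2f"%(out[0][1][0]-out[0][0]),"R %.2f"%(out[1][1][1]-out[1][0]))
    print("px/m",1/ (np.linalg.norm(w2p(c,[[*C,z0]])-w2p(c,[[*(C+n*.01),z0]]))/.01))
if __name__=="__main__":
    c0=np.load("side.npy",allow_pickle=True).item();edges(c0,c0["color"],295,340,.18,"home")
    cs=[read_camera("side") for _ in range(4)];img=np.mean([c["color"] for c in cs],0).astype(np.uint8)
    edges(cs[0],img,300,345,.2785,"now")
E
python3 tilt.py
```

```text
home 0.006 L 0.64 R -0.51
home 0.01 L 0.73 R -0.96
home 0.014 L 0.32 R -0.92
home 0.018 L -0.10 R -1.12
home 0.022 L -0.26 R -1.32
home 0.026 L -0.67 R -1.28
home 0.03 L -0.34 R -1.23
home 0.034 L 0.25 R -0.94
px/m 0.0025198439534321734
now 0.006 L 1.46 R 0.77
now 0.01 L 1.03 R 0.30
now 0.014 L 0.35 R 0.32
now 0.018 L 0.67 R 0.59
now 0.022 L 0.24 R -5.88
now 0.026 L 0.05 R -7.61
now 0.03 L 0.12 R -8.09
now 0.034 L 0.19 R -8.07
px/m 0.0023757885138031773
```

The edge slopes match the home picture to within about 2°. The cap is upright, centred to about 1–2 mm, and raised about 9.9 cm. Handing in.

Run:
```python
from h import *
s=status.sense();print(s["clock"],np.abs(s["qd"]).max(),s["finger_force"],s["tool_pos"])
print(robot.close_job())
```

```text
7.7167 0.0017772218638697896 40.4034948348999 [ 0.43213952 -0.23800852  0.28843209]
the job is handed in; nothing more can be done
None
```

The cap of the fan beside the globe lamp came off counter-clockwise (right-hand thread), and the gripper is holding it upright and still about 10 cm over its seat; I didn't touch the other fan's cap, the lamp, the flowers or the glass.

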